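# Sweep the loose specimen-cup caps into the catch tray

## Task

Clear the lab bench of the three loose screw caps: with the fingertips, sweep them along the bench into the three-sided steel catch tray through its open side, until all three lie flat, still top up, wholly inside the tray. Only push them, never pick one up, and leave the closed specimen cups, the petri dish and everything else on the bench where they are.

Things in the scene. Friction and masses are not known exactly. Their poses are not given: they have to be found in the camera images.
- tray: steel catch tray fixed to the bench: three walls and a paper-thin floor level with the bench (no step). Inside 240 mm wide (its x) by 140 mm deep (its y); walls 8 mm thick, 30 mm high at +x, -x and +y; the -y side is the open mouth. Origin at bench level, mid-inside, which spans x -120 to 120, y -70 (mouth) to 70 mm (back wall). On the robot's left, turned up to 0.3 rad; mouth towards its right
- cap_large: loose round red screw cap lying flat on the bench, top up, 60 mm across and 15 mm high, ribbed rim, about 16 g; origin at the centre of its underside. Slides flat when pushed at the rim
- cap_small_a: loose round red screw cap lying flat on the bench, top up, 46 mm across and 15 mm high, ribbed rim, about 13 g; origin at the centre of its underside. Slides flat when pushed at the rim
- cap_small_b: loose round red screw cap lying flat on the bench, top up, 46 mm across and 15 mm high, ribbed rim, about 13 g; origin at the centre of its underside. Slides flat when pushed at the rim. Identical to cap_small_a
- cup_a: closed see-through specimen cup standing upright, 62 mm tall, 44 mm across (46 mm at its screwed-on red cap); origin at the centre of its underside. Not to be moved
- cup_b: closed see-through specimen cup standing upright, 62 mm tall, 44 mm across (46 mm at its screwed-on red cap); origin at the centre of its underside. Not to be moved
- dish: closed clear petri dish, 56 mm across and 15 mm high; origin at the centre of its underside. Not to be moved
- slide_box: grey closed slide box, 85 (x) by 40 (y) by 25 mm high; origin at the centre of its underside. Not to be moved
- timer: white square bench timer, 60 by 60 by 18 mm high; origin at the centre of its underside. Not to be moved
- marker: white marker pen lying on the bench, 125 mm long along its x axis, 15 mm thick; origin under its middle. Not to be moved

How it is judged:
By the outcome, as a careful person would: the job done as asked, in the order asked, and still so for the second after the job is handed in, with the robot touching nothing.
It also fails if it takes over 61 s, if anything falls off the work surface, if the arm or the gripper's body presses on something with over 40 N, if the wrist force passes 120 N, or if a joint passes its speed limit or range.

## Robot

A 6-joint arm with a two-finger parallel gripper is mounted at the origin on the work surface. World frame = base frame: x ahead of the robot, y to its left, z up, the work surface at z = 0. Lengths are in m, angles in rad, forces in N, time in s.
With the tool pointing down it reaches from about 0.35 to 0.85 m from the base axis. Payload 8.1 kg.
Tool frame: the origin (TCP) lies midway between the tips of the shut fingers; the grasp point (between the pads) lies 19 mm behind it; z points along the fingers, y is the direction in which the jaws open and shut (so a half turn about z gives the same grasp; the last joint's range is limited). The gripper opens to 93 mm and grips with 3 to 60 N. Pads are 15 mm wide; open, the fingers measure 128 mm over their backs; the gripper's body (75 mm by 188 mm) begins 65 mm behind the grasp point.
Start: joints at [1.021, 0.13, 1.488, -0, 1.523, -0.085], TCP at [0.269, 0.536, 0.219] pointing down, gripper open.
Joint ranges: [-2.96, 2.96], [-0.89, 2.26], [0.02, 2.5], [-1.34, 4.48], [0, 2.73], [-2.66, 2.66]. Speed limits (rad/s): [2.39, 2.39, 2.79, 3.14, 3.14, 3.14].

## Interface

Orientations are given as a rotation vector (axis times angle).
In Python, from plant import robot gives the robot as it stands. The module is installed in compiled form; this text tells all that it offers.
- The arm moves only by the shell command python3 -m pendant 'ROWS' [FORCE]. ROWS is JSON, a list of rows, each an object with "translation": the shift along the tool's x, y, z in mm, a list of three; "twist": the turn, a rotation vector about the tool's x, y, z in rad, a list of three; "grip": the opening, from -1 (shut) to 1 (fully open). A call has exactly 10 rows; each row shifts and turns the pose as measured when the row begins, along the tool's axes as they then stand; what a row does not reach is not made up. A row lasts 1/10 s, in which the tool goes at most 50 mm and 8.59 degrees, less where a joint would pass 70% of its speed; a pose out of reach is approached as far as the arm can. A call is refused whole if a number of a shift passes 50 or a number of a turn 0.15, either way. A call with a gripper value outside its range is refused whole. The fingers move at their own pace and stop on an object; FORCE is the grip in N (left out, the last holds). Time passes only in rows, so rows that do not move let the fingers close, or fill a call up. It gives the time, the measured TCP pose, the force and the opening at its end, in the units of the state.
- robot.read_state(): the state, without advancing time (a new reading comes with each control period).
- robot.read_camera(name): name is "scene" or "top" or "wrist"; returns (picture, depth): 420x560x3 uint8, red, green, blue; 420x560 float32, m along the optical axis (not along the pixel's ray), 0 where there is no reading.
- robot.camera_info(name): a dict with "vertical_fov" (degrees; the focal length in pixels is half the picture's height over the tangent of half this angle, whatever the lens; pixels are square), "cx", "cy" (the principal point, pixels), "D" ([k1, k2, p1, p2, k3] as OpenCV has them; the pictures are not rectified), "cam_to_world" (4x4, takes a point from camera to world coordinates). Camera axes: x right, y up, looking along -z (the intrinsics and any distortion apply to the point x, -y, -z); pixel columns grow to the right and rows downward; lengths in m; the calibration is good to about 2 mm. A picture is of the moment at which its call begins: read the wrist's pose just before it. camera_info takes no time and is no camera call; for the wrist camera it gives the pose at the moment of the call.
- robot.close_job(): hands the job in, once; it reports no verdict.
The state is a dict: "t": time; "q": joint angles; "dq": joint speeds; "joint_torque": joint torques, N m; "tool_pos": TCP position; "orientation": TCP orientation; "force": force on the tool from outside, world axes, zero at the start; "wrist_torque": the same for the moment, N m; "opening": finger opening in m.
Only numpy, scipy, OpenCV 4.12 (cv2) and the standard library are available. Lean on these libraries where they do the work, as an engineer would, in place of code of your own. Each camera call takes 0.05 s, during which the arm holds its last target. There are 200 camera calls.

## Working session

There is one attempt and no reset: what is moved stays moved. The work goes in short steps, Python scripts to look and compute and a shell command to move; the robot and the scene stay as the last step left them, time stands still between calls to the robot, and variables do not carry over. Pictures are saved under pics/ and viewed, about 8 in all and at most 12, crops included, and the job is handed in when it is done.

```bash
mkdir -p pics; cat > h.py <<'E'
import numpy as np, cv2
from plant import robot
def K(i):
    f=210/np.tan(np.radians(i["vertical_fov"])/2)
    return np.array([[f,0,i["cx"]],[0,f,i["cy"]],[0,0,1.]])
def snap(name):
    i=robot.camera_info(name); p,d=robot.read_camera(name)
    cv2.imwrite  # noqa
    return p,d,i
def cloud(d,i):
    h,w=d.shape; u,v=np.meshgrid(np.arange(w),np.arange(h))
    n=cv2.undistortPoints(np.stack([u,v],-1).reshape(-1,1,2).astype(np.float64),K(i),np.array(i["D"])).reshape(h,w,2)
    c=np.stack([n[...,0]*d,-n[...,1]*d,-d,np.ones_like(d)],-1)
    return (c@np.array(i["cam_to_world"]).T)[...,:3]
def ray(px,z,i):
    n=cv2.undistortPoints(np.array(px,float).reshape(-1,1,2),K(i),np.array(i["D"])).reshape(-1,2)
    T=np.array(i["cam_to_world"]); r=np.c_[n[:,0],-n[:,1],-np.ones(len(n))]@T[:3,:3].T
    return T[:3,3]+r*((z-T[2,3])/r[:,2])[:,None]
def proj(P,i):
    T=np.linalg.inv(np.array(i["cam_to_world"])); c=np.atleast_2d(P)@T[:3,:3].T+T[:3,3]
    return cv2.projectPoints((c*[1,-1,-1])[:,None],np.zeros(3),np.zeros(3),K(i),np.array(i["D"]))[0].reshape(-1,2)
E
python3 - <<'E'
from h import *
for n in ["top","scene"]:
    p,d,i=snap(n); cv2.imwrite(f"pics/{n}0.png",p[...,::-1]); np.savez(f"{n}0.npz",p=p,d=d)
    T=np.array(i["cam_to_world"]);print(n,T.round(3).tolist(),i["vertical_fov"],(d>0).mean())
    print(ray([[0,0],[559,0],[559,419],[0,419]],0,i).round(3).tolist())
print(robot.read_state())
E
```

```text
top [[0.025, 0.981, -0.192, 0.376], [-1.0, 0.026, 0.0, 0.05], [0.005, 0.192, 0.981, 1.019], [0.0, 0.0, 0.0, 1.0]] 57.62226622623751 0.9958715986394557
[[1.203, 0.891, 0.0], [1.252, -0.807, 0.0], [0.071, -0.667, 0.0], [0.039, 0.703, 0.0]]
scene [[0.302, -0.571, 0.764, 1.51], [0.953, 0.197, -0.23, -0.269], [-0.019, 0.797, 0.603, 0.777], [0.0, 0.0, 0.0, 1.0]] 57.104707378412506 0.9961522108843538
[[-5.528, -2.354, 0.0], [-2.31, 4.433, 0.0], [1.36, 0.33, 0.0], [1.018, -0.723, 0.0]]
{'t': 0.1, 'q': array([ 1.02063066e+00,  1.31100681e-01,  1.48917612e+00,  2.89023045e-06,
        1.52300333e+00, -8.54129517e-02]), 'dq': array([ 0.00175285, -0.00250441, -0.00082017,  0.00222231,  0.00010298,
        0.00047973]), 'joint_torque': array([ 7.76008656e-04, -5.61339641e+01, -4.93095839e+01,  7.70661095e-02,
        2.90904671e-02, -1.02814772e-04]), 'tool_pos': array([0.26863433, 0.53592182, 0.21768022]), 'orientation': array([-7.23357367e-01, -3.05663577e+00,  2.51611140e-03]), 'force': array([ 0.2581201 , -0.68066688, -0.67290133]), 'wrist_torque': array([-0.01154566,  0.01629423,  0.00739911]), 'opening': 0.09285217265105705}
```

View pics/top0.png

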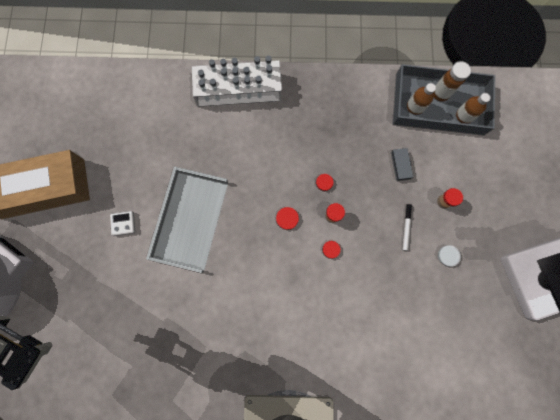

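View pics/scene0.png

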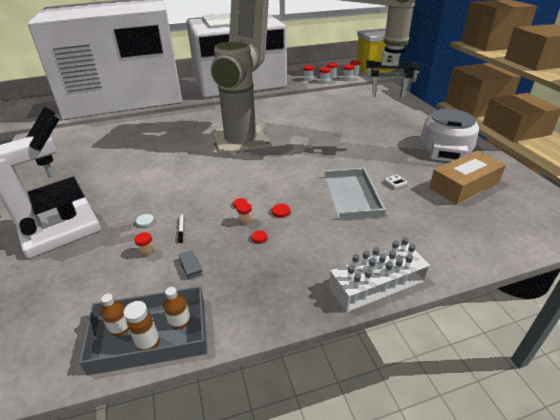

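Top view: loose caps at (325,183) and (332,250), both small, and (288,218), large. A closed cup at (335,212) stands between them. The tray spans (175,170), (228,181), (203,271), (149,263), with its mouth to the right. The scene view agrees.

```bash
python3 - <<'E'
from h import *
for n in ["top","scene"]:
    i=robot.camera_info(n); f=np.load(n+"0.npz");p,d=f["p"].astype(int),f["d"]; C=cloud(d,i)
    m=((p[...,0]>120)&(p[...,1]<60)&(p[...,2]<60)).astype(np.uint8)
    k,L,s,c=cv2.connectedComponentsWithStats(m)
    for j in range(1,k):
        if s[j,4]<25: continue
        q=C[L==j]; z=np.median(q[:,2])
        mid=(s[j,:2]+s[j,2:4]/2-.5)
        print(n,c[j].round(1),s[j].tolist(),"z",z.round(4),"mean",np.median(q,0).round(4),"ext",np.ptp(q[:,:2],axis=0).round(3), "ray.015",ray([c[j]],.015,i)[0].round(4),"bbmid",((q.max(0)+q.min(0))/2).round(4))
    # tray wall-top points
    if n=="top":
        w=(C[...,2]>.02)&(C[...,2]<.036)&(C[...,1]>.12)&(C[...,1]<.5)&(C[...,0]>.3)&(C[...,0]<.75)&(m==0)
        k,L,s,c=cv2.connectedComponentsWithStats(w.astype(np.uint8),connectivity=8)
        for j in range(1,k):
            if s[j,4]>60: print("wall",s[j].tolist(),np.median(C[L==j],0).round(4))
        print("floor z",np.median(C[205:235,180:200,2]), "bench",np.median(C[210:240,235:265,2]))
        x=C[w]; np.save("w.npy",x)
i=robot.camera_info("top")
a=ray([[175,170],[228,181],[203,271],[149,263]],.03,i);print(a.round(4).tolist())
p=np.load("top0.npz")["p"]
cv2.imwrite("pics/trayzoom.png",cv2.resize(p[150:290,130:360,::-1],None,fx=3.4,fy=3.4,interpolation=cv2.INTER_CUBIC))
E
```

```text
top [324.3 181.9] [316, 174, 17, 16, 209] z 0.016 mean [ 0.6546 -0.0874  0.016 ] ext [0.301 0.16 ] ray.015 [ 0.6553 -0.0882  0.015 ] bbmid [ 0.5268 -0.0301  0.5137]
top [453.  196.7] [444, 189, 19, 17, 236] z 0.063 mean [ 0.6108 -0.4127  0.063 ] ext [0.256 0.518] ray.015 [ 0.623  -0.4361  0.015 ] bbmid [ 0.5044 -0.209   0.5088]
top [335.1 212. ] [327, 204, 18, 17, 240] z 0.0628 mean [ 0.5629 -0.109   0.0628] ext [0.208 0.183] ray.015 [ 0.5726 -0.1173  0.015 ] bbmid [ 0.4806 -0.0418  0.5366]
top [287.2 218.1] [277, 208, 22, 22, 368] z 0.0158 mean [0.5526 0.0112 0.0158] ext [0.204 0.068] ray.015 [0.5525 0.0108 0.015 ] bbmid [0.4785 0.0158 0.5141]
top [331.  249.3] [323, 241, 17, 17, 226] z 0.0159 mean [ 0.4719 -0.1056  0.0159] ext [0.118 0.177] ray.015 [ 0.4723 -0.1058  0.015 ] bbmid [ 0.4355 -0.0385  0.5153]
wall [146, 167, 81, 106, 757] [0.5577 0.3252 0.0296]
floor z 0.0007652163192428674 bench 0.00040280996703090377
scene [332.1  64.5] [327, 63, 10, 5, 35] z 0.0723 mean [-0.6034  0.6967  0.0723] ext [0.056 0.05 ] ray.015 [-0.7741  0.7731  0.015 ] bbmid [-0.6077  0.6939  0.0676]
scen
[... 551 characters left out ...]
.5636 -0.11    0.0604] ext [1.05  0.183] ray.015 [ 0.501  -0.1028  0.015 ] bbmid [ 0.9851 -0.1776  0.3888]
scene [280.9 209.9] [272, 204, 18, 13, 179] z 0.0142 mean [0.5647 0.0118 0.0142] ext [0.978 0.309] ray.015 [0.565  0.0109 0.015 ] bbmid [ 1.0213 -0.1146  0.3896]
scene [259.2 236.1] [251, 231, 16, 12, 141] z 0.0144 mean [ 0.6641 -0.0876  0.0144] ext [0.045 0.044] ray.015 [ 0.6654 -0.0885  0.015 ] bbmid [ 0.662  -0.0879  0.0088]
scene [143.  238.5] [135, 233, 17, 13, 164] z 0.0612 mean [ 0.6217 -0.412   0.0612] ext [0.046 0.043] ray.015 [ 0.5644 -0.4216  0.015 ] bbmid [ 0.6176 -0.4129  0.0571]
[[0.6734, 0.3154, 0.03], [0.6466, 0.1716, 0.03], [0.4072, 0.2241, 0.03], [0.424, 0.3636, 0.03]]
```

View pics/trayzoom.png

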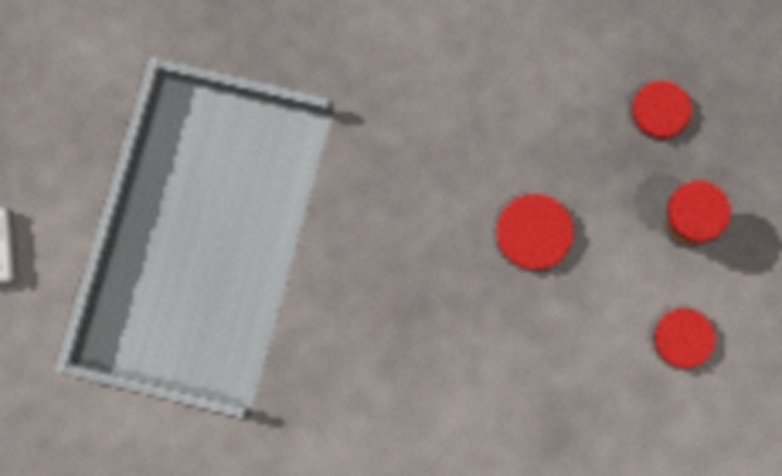

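The zoom is clear: mouth edge from about (228,181) to (203,271) in full-image pixels, nothing in the way. The top and scene cameras disagree by about 7–10 mm in x. I'll turn the tool to push along its x axis and settle the difference with the wrist camera.

```bash
python3 -m pendant '[{"translation":[0,0,0],"twist":[0,0,0.15],"grip":1},{"translation":[0,0,0],"twist":[0,0,0.15],"grip":1},{"translation":[0,0,0],"twist":[0,0,0.15],"grip":0},{"translation":[0,0,0],"twist":[0,0,0.15],"grip":0},{"translation":[0,0,0],"twist":[0,0,0.15],"grip":-0.3},{"translation":[0,0,0],"twist":[0,0,0.15],"grip":-0.3},{"translation":[0,0,0],"twist":[0,0,0.15],"grip":-0.3},{"translation":[-40,25,-10],"twist":[0,0,0],"grip":-0.3},{"translation":[-40,25,-10],"twist":[0,0,0],"grip":-0.3},{"translation":[-40,25,-10],"twist":[0,0,0],"grip":-0.3}]'
python3 -m pendant '[{"translation":[-40,25,-10],"twist":[0,0,0],"grip":-0.3},{"translation":[-40,25,-10],"twist":[0,0,0],"grip":-0.3},{"translation":[-40,25,-10],"twist":[0,0,0],"grip":-0.3},{"translation":[-40,25,0],"twist":[0,0,0],"grip":-0.3},{"translation":[-40,25,0],"twist":[0,0,0],"grip":-0.3},{"translation":[-40,25,0],"twist":[0,0,0],"grip":-0.3},{"translation":[-40,25,0],"twist":[0,0,0],"grip":-0.3},{"translation":[-20,25,0],"twist":[0,0,0],"grip":-0.3},{"translation":[0,0,0],"twist":[0,0,0],"grip":-0.3},{"translation":[0,0,0],"twist":[0,0,0],"grip":-0.3}]'
cat >> h.py <<'E'
def reds(C,p,L=None):
    p=p.astype(int); m=((p[...,0]>110)&(p[...,1]<70)&(p[...,2]<70)).astype(np.uint8)
    k,L,s,c=cv2.connectedComponentsWithStats(m)
    return [(c[j],s[j],L==j) for j in range(1,k) if s[j,4]>40]
def tool():
    from scipy.spatial.transform import Rotation as R
    s=robot.read_state(); M=R.from_rotvec(s["orientation"]).as_matrix()
    print("t",s["t"],"pos",s["tool_pos"].round(4),"x",M[:,0].round(3),"y",M[:,1].round(3),"z",M[:,2].round(3),"F",s["force"].round(1),"open",round(s["opening"],4))
    return s,M
E
python3 - <<'E'
from h import *
tool(); p,d,i=snap("wrist"); cv2.imwrite("pics/w1.png",p[...,::-1]); np.savez("w1.npz",p=p,d=d,T=i["cam_to_world"])
print(np.array(i["cam_to_world"]).round(3).tolist(),i["vertical_fov"])
C=cloud(d,i)
for c,s,m in reds(C,p): print(c.round(1),s.tolist(),np.median(C[m],0).round(4),"ray",ray([c],.015,i)[0].round(4))
E
```

```text
t: 1.1
tool_pos: [0.3447, 0.417, 0.2397]
orientation: [2.165, 2.275, -0.026]
force: [-0.0, 0.2, -0.9]
opening: 0.0345
t: 2.1
tool_pos: [0.5669, 0.1086, 0.2699]
orientation: [2.172, 2.269, -0.032]
force: [0.3, 1.3, 0.6]
opening: 0.0323
t 2.1 pos [0.5669 0.1086 0.2699] x [-0.044  0.999 -0.014] y [ 0.999  0.044 -0.014] z [-0.014 -0.015 -1.   ] F [0.3 1.3 0.6] open 0.0323
[[0.999, -0.045, 0.001, 0.567], [0.043, 0.954, 0.297, 0.189], [-0.015, -0.296, 0.955, 0.435], [0.0, 0.0, 0.0, 1.0]] 66.87503962082891
[273.5 222.9] [253, 218, 40, 16, 88] [0.5551 0.0372 0.0118] ray [0.5546 0.0366 0.015 ]
```

View pics/w1.png

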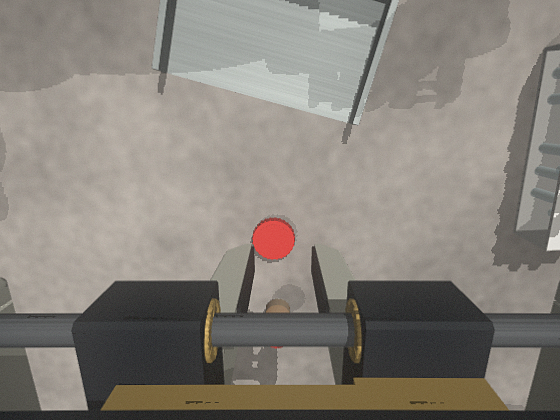

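Wrist view: large cap at (273,240), tray mouth from (160,72) to (355,124). The red is brighter here, so I'll segment by ratio and fit the tray too.

```bash
sed -i 's/m=((p\[...,0\]>110).*$/m=((p[...,0]>110)\&(p[...,0]>1.9*p[...,1])\&(p[...,0]>1.9*p[...,2])).astype(np.uint8)/' h.py
python3 - <<'E'
from h import *
i=robot.camera_info("wrist"); f=np.load("w1.npz"); p,d=f["p"],f["d"]; i["cam_to_world"]=f["T"]; C=cloud(d,i)
for c,s,m in reds(C,p): print(c.round(1),s.tolist(),np.median(C[m],0).round(4),"ray",ray([c],.015,i)[0].round(4))
print("mouth",ray([[160,72],[355,124]],0,i).round(4).tolist(), ray([[154,68],[165,71],[349,121],[357,125]],.03,i).round(4).tolist())
def lines(C,v,nm):
    w=(C[...,2]>.024)&(C[...,2]<.034)&(C[...,1]>.15)&(C[...,1]<.45)&(C[...,0]>.35)&(C[...,0]<.72)
    x=C[w]; th=-.2
    from scipy.optimize import minimize_scalar
    for _ in range(3):
        q=x[:,:2]@np.array([[np.cos(th),-np.sin(th)],[np.sin(th),np.cos(th)]]); 
        print(nm,len(x),"tx pct",np.percentile(q[:,0],[1,5,50,95,99]).round(4),"ty",np.percentile(q[:,1],[1,50,99]).round(4))
        A=x[q[:,0]>np.percentile(q[:,0],99.)-.012];B=x[q[:,0]<np.percentile(q[:,0],1)+.012]
        t=[-np.polyfit(s[:,1],s[:,0],1)[0] for s in(A,B)]; print(t,A.mean(0).round(4),B.mean(0).round(4)); th=np.mean(t)
lines(C,0,"wrist")
g=np.load("top0.npz"); it=robot.camera_info("top"); lines(cloud(g["d"],it),0,"top")
g=np.load("scene0.npz"); it=robot.camera_info("scene"); lines(cloud(g["d"],it),0,"scene")
E
```

```text
[273.2 238.3] [252, 218, 43, 42, 1381] [0.5552 0.0138 0.0161] ray [0.555  0.0133 0.015 ]
mouth [[0.4034, 0.2273, 0.0], [0.6568, 0.1747, 0.0]] [[0.4079, 0.2287, 0.03], [0.4207, 0.226, 0.03], [0.6429, 0.1789, 0.03], [0.6532, 0.1746, 0.03]]
wrist 1672 tx pct [0.3518 0.353  0.6002 0.6068 0.6082] ty [0.304  0.3567 0.4358]
[np.float64(-0.2189637189823732), np.float64(-0.19735563358655495)] [0.6653 0.2462 0.03  ] [0.4173 0.2638 0.0296]
wrist 1672 tx pct [0.3489 0.3502 0.5972 0.6037 0.6047] ty [0.3077 0.3606 0.4407]
[np.float64(-0.2189637189823732), np.float64(-0.19735563358655495)] [0.6653 0.2462 0.03  ] [0.4173 0.2638 0.0296]
wrist 1672 tx pct [0.3489 0.3502 0.5972 0.6037 0.6047] ty [0.3077 0.3606 0.4407]
[np.float64(-0.2189637189823732), np.float64(-0.19735563358655495)] [0.6653 0.2462 0.03  ] [0.4173 0.2638 0.0296]
top 686 tx pct [0.3502 0.3516 0.4728 0.6041 0.6059] ty [0.3055 0.4421 0.4519]
[np.float64(-0.20909805136888443), np.float64(-0.21870030881733465)] [0.6641 0.25   0.0296] [0.4226 0.302  0.0301]
top 686 tx pct [0.345  0.3462 0.4665 0.5989 0.6005] ty [0.3126 0.4492 0.4579]
[np.fl
[... 183 characters left out ...]
86]
[np.float64(-0.21056431076030746), np.float64(-0.22009485188627706)] [0.6641 0.2496 0.0296] [0.4227 0.3023 0.0301]
scene 327 tx pct [0.3506 0.3543 0.5408 0.6085 0.6108] ty [0.3062 0.4153 0.4543]
[np.float64(-0.20365302417141284), np.float64(-0.1990161168956464)] [0.6682 0.2482 0.0281] [0.4253 0.301  0.0278]
scene 327 tx pct [0.3501 0.3538 0.5402 0.608  0.6103] ty [0.307  0.4161 0.4549]
[np.float64(-0.20365302417141284), np.float64(-0.1990161168956464)] [0.6682 0.2482 0.0281] [0.4253 0.301  0.0278]
scene 327 tx pct [0.3501 0.3538 0.5402 0.608  0.6103] ty [0.307  0.4161 0.4549]
[np.float64(-0.20365302417141284), np.float64(-0.1990161168956464)] [0.6682 0.2482 0.0281] [0.4253 0.301  0.0278]
```

Wrist and top agree within 2 mm (large cap ≈ (0.554, 0.0125), tray centre ≈ (0.544, 0.272), yaw ≈ -0.21). I won't use the scene camera for x. Next I go behind the large cap and cradle it with both fingertips.

```bash
python3 -m pendant '[{"translation":[-38,-4,30],"twist":[-0.015,0.014,0],"grip":-0.1},{"translation":[-38,-4,40],"twist":[0,0,0],"grip":-0.1},{"translation":[-38,-4,40],"twist":[0,0,0],"grip":-0.1},{"translation":[-38,-4,40],"twist":[0,0,0],"grip":-0.1},{"translation":[0,0,40],"twist":[0,0,0],"grip":-0.1},{"translation":[0,0,35],"twist":[0,0,0],"grip":-0.1},{"translation":[0,0,10],"twist":[0,0,0],"grip":-0.1},{"translation":[0,0,0],"twist":[0,0,0],"grip":-0.1},{"translation":[0,0,0],"twist":[0,0,0],"grip":-0.1},{"translation":[0,0,0],"twist":[0,0,0],"grip":-0.1}]'; python3 -c "from h import *;tool()"
```

```text
t: 3.15
tool_pos: [0.5579, -0.0285, 0.0414]
orientation: [2.147, 2.286, 0.016]
force: [-0.7, -0.1, 0.8]
opening: 0.0416
t 3.15 pos [ 0.5579 -0.0285  0.0414] x [-0.063  0.998  0.003] y [0.998 0.063 0.012] z [ 0.011  0.004 -1.   ] F [-0.7 -0.1  0.8] open 0.0416
```

```bash
python3 -m pendant '[{"translation":[-20,-1,0],"twist":[0,0,0.035],"grip":-0.1},{"translation":[0,-1,0],"twist":[-0.005,0,0],"grip":-0.1},{"translation":[0,0,20],"twist":[0,0,0],"grip":-0.1},{"translation":[0,0,15],"twist":[0,0,0],"grip":-0.1},{"translation":[0,0,0],"twist":[0,0,0],"grip":-0.1},{"translation":[0,0,0],"twist":[0,0,0],"grip":-0.1},{"translation":[0,0,0],"twist":[0,0,0],"grip":-0.1},{"translation":[0,0,0],"twist":[0,0,0],"grip":-0.1},{"translation":[0,0,0],"twist":[0,0,0],"grip":-0.1},{"translation":[0,0,0],"twist":[0,0,0],"grip":-0.1}]'; python3 -c "from h import *;tool()"
```

```text
t: 4.15
tool_pos: [0.5676, -0.0468, 0.0183]
orientation: [2.168, 2.239, 0.041]
force: [0.4, -0.6, -0.6]
opening: 0.0421
t 4.15 pos [ 0.5676 -0.0468  0.0183] x [-0.032  0.999  0.   ] y [0.999 0.032 0.036] z [ 0.036  0.002 -0.999] F [ 0.4 -0.6 -0.6] open 0.0421
```

```bash
python3 -m pendant '[{"translation":[0,-6,0],"twist":[0.018,0,0],"grip":-0.1},{"translation":[0,-6,0],"twist":[0.018,0,0],"grip":-0.1},{"translation":[0,0,0],"twist":[0,0,0],"grip":-0.1},{"translation":[0,0,0],"twist":[0,0,0],"grip":-0.1},{"translation":[0,0,0],"twist":[0,0,0],"grip":-0.1},{"translation":[0,0,0],"twist":[0,0,0],"grip":-0.1},{"translation":[0,0,0],"twist":[0,0,0],"grip":-0.1},{"translation":[0,0,0],"twist":[0,0,0],"grip":-0.1},{"translation":[0,0,0],"twist":[0,0,0],"grip":-0.1},{"translation":[0,0,0],"twist":[0,0,0],"grip":-0.1}]'; python3 -c "from h import *;tool()"
```

```text
t: 5.15
tool_pos: [0.5546, -0.0474, 0.0182]
orientation: [-2.184, -2.255, 0.003]
force: [0.9, 0.1, 0.8]
opening: 0.0419
t 5.15 pos [ 0.5546 -0.0474  0.0182] x [-0.032  0.999  0.   ] y [ 0.999  0.032 -0.003] z [-0.003  0.    -1.   ] F [0.9 0.1 0.8] open 0.0419
```

```bash
python3 -m pendant '[{"translation":[0,0,12],"twist":[0,0,0],"grip":-0.1},{"translation":[0,0,0],"twist":[0,0,0],"grip":-0.1},{"translation":[8,0,0],"twist":[0,0,0],"grip":-0.1},{"translation":[12,0,0],"twist":[0,0,0],"grip":-0.1},{"translation":[15,0,0],"twist":[0,0,0],"grip":-0.1},{"translation":[15,0,0],"twist":[0,0,0],"grip":-0.1},{"translation":[15,0,0],"twist":[0,0,0],"grip":-0.1},{"translation":[15,0,0],"twist":[0,0,0],"grip":-0.1},{"translation":[15,0,0],"twist":[0,0,0],"grip":-0.1},{"translation":[15,0,0],"twist":[0,0,0],"grip":-0.1}]'; python3 - <<'E'
from h import *
tool(); p,d,i=snap("wrist"); C=cloud(d,i)
for c,s,m in reds(C,p): print(c.round(1),s.tolist(),np.median(C[m],0).round(4))
tool()
p,d,i=snap("top");C=cloud(d,i)
for c,s,m in reds(C,p): print(c.round(1),s.tolist(),np.median(C[m],0).round(4))
E
```

```text
t: 6.15
tool_pos: [0.5503, 0.0728, 0.0054]
orientation: [-2.184, -2.255, 0.002]
force: [-0.2, -0.3, 0.5]
opening: 0.0419
t 6.15 pos [0.5503 0.0728 0.0054] x [-0.032  0.999  0.001] y [ 0.999  0.032 -0.002] z [-0.003  0.001 -1.   ] F [-0.2 -0.3  0.5] open 0.0419
[282.5 210.3] [224, 152, 118, 116, 10317] [0.5503 0.1037 0.0159]
t 6.2 pos [0.5501 0.075  0.0054] x [-0.033  0.999  0.002] y [ 0.999  0.033 -0.003] z [-0.003  0.002 -1.   ] F [-0.7  2.2  0.1] open 0.042
[324.4 181.8] [316, 174, 18, 17, 233] [ 0.655  -0.0877  0.0157]
[453.  196.7] [443, 188, 20, 18, 272] [ 0.6112 -0.4131  0.063 ]
[335.2 211.8] [326, 203, 19, 19, 268] [ 0.5633 -0.1093  0.0627]
[244.1 220.5] [241, 212, 8, 17, 76] [0.5412 0.1254 0.0161]
[331.  249.1] [323, 241, 17, 17, 238] [ 0.473  -0.1056  0.0159]
```

```bash
python3 -m pendant '[{"translation":[12,0,0],"twist":[0,0,0],"grip":-0.1},{"translation":[15,0,0],"twist":[0,0,0],"grip":-0.1},{"translation":[15,0,0],"twist":[0,0,0],"grip":-0.1},{"translation":[15,0,0],"twist":[0,0,0],"grip":-0.1},{"translation":[15,0,0],"twist":[0,0,0],"grip":-0.1},{"translation":[15,0,0],"twist":[0,0,0],"grip":-0.1},{"translation":[15,0,0],"twist":[0,0,0],"grip":-0.1},{"translation":[15,0,0],"twist":[0,0,0],"grip":-0.1},{"translation":[15,0,0],"twist":[0,0,0],"grip":-0.1},{"translation":[15,0,0],"twist":[0,0,0],"grip":-0.1}]'; python3 -c "from h import *;tool()"
```

```text
t: 7.25
tool_pos: [0.5446, 0.2327, 0.0057]
orientation: [-2.183, -2.256, 0.001]
force: [0.7, -0.8, -0.0]
opening: 0.0418
t 7.25 pos [0.5446 0.2327 0.0057] x [-0.033  0.999  0.001] y [ 0.999  0.033 -0.002] z [-0.002  0.001 -1.   ] F [ 0.7 -0.8 -0. ] open 0.0418
```

```bash
python3 -m pendant '[{"translation":[10,0,0],"twist":[0,0,0],"grip":-0.1},{"translation":[7,0,0],"twist":[0,0,0],"grip":-0.1},{"translation":[3,0,0],"twist":[0,0,0],"grip":-0.1},{"translation":[0,0,0],"twist":[0,0,0],"grip":-0.1},{"translation":[-8,0,0],"twist":[0,0,0],"grip":-0.1},{"translation":[-20,0,0],"twist":[0,0,0],"grip":-0.1},{"translation":[-30,0,-20],"twist":[0,0,0],"grip":-0.2},{"translation":[-30,0,-30],"twist":[0,0,0],"grip":-0.25},{"translation":[-40,-10,-40],"twist":[0,0,0],"grip":-0.25},{"translation":[-40,-10,-30],"twist":[0,0,0],"grip":-0.25}]'; python3 - <<'E'
from h import *
tool(); p,d,i=snap("wrist"); C=cloud(d,i)
for c,s,m in reds(C,p): print(c.round(1),s.tolist(),np.median(C[m],0).round(4))
E
```

```text
t: 8.25
tool_pos: [0.5273, 0.0887, 0.1158]
orientation: [-2.173, -2.258, 0.016]
force: [1.1, -0.8, 0.6]
opening: 0.0347
t 8.25 pos [0.5273 0.0887 0.1158] x [-0.038  0.999 -0.001] y [ 0.999  0.038 -0.013] z [-0.013 -0.002 -1.   ] F [ 1.1 -0.8  0.6] open 0.0347
[236.  377.6] [228, 367, 19, 18, 231] [ 0.4856 -0.0969  0.0163]
```

```bash
python3 -m pendant '[{"translation":[-40,-10,-5],"twist":[-0.013,0,0.018],"grip":-0.35},{"translation":[-40,-10,0],"twist":[0,0,0],"grip":-0.35},{"translation":[-40,-10,0],"twist":[0,0,0],"grip":-0.35},{"translation":[-40,-10,0],"twist":[0,0,0],"grip":-0.35},{"translation":[-35,-9,0],"twist":[0,0,0],"grip":-0.35},{"translation":[-20,-5,0],"twist":[0,0,0],"grip":-0.35},{"translation":[-10,-2,0],"twist":[0,0,0],"grip":-0.35},{"translation":[-5,-1,0],"twist":[0,0,0],"grip":-0.35},{"translation":[0,0,0],"twist":[0,0,0],"grip":-0.35},{"translation":[0,0,0],"twist":[0,0,0],"grip":-0.35}]'; python3 - <<'E'
from h import *
tool(); p,d,i=snap("wrist"); C=cloud(d,i); cv2.imwrite("pics/w2.png",p[...,::-1])
for c,s,m in reds(C,p): print(c.round(1),s.tolist(),np.median(C[m],0).round(4))
p,d,i=snap("top");C=cloud(d,i)
for c,s,m in reds(C,p): print(c.round(1),s.tolist(),np.median(C[m],0).round(4))
E
```

```text
t: 9.3
tool_pos: [0.4721, -0.1652, 0.131]
orientation: [2.204, 2.217, 0.008]
force: [-0.2, 0.0, 0.1]
opening: 0.03
t 9.3 pos [ 0.4721 -0.1652  0.131 ] x [-0.006  1.    -0.008] y [1.    0.006 0.015] z [ 0.015 -0.008 -1.   ] F [-0.2  0.   0.1] open 0.03
[495.6 115.9] [468, 88, 56, 58, 2398] [ 0.6561 -0.0888  0.0158]
[282.  136.3] [255, 109, 55, 56, 2260] [ 0.4741 -0.1059  0.0158]
[407.  146.3] [375, 115, 65, 65, 3188] [ 0.5646 -0.1094  0.0628]
[324.3 181.6] [316, 174, 18, 16, 230] [ 0.6553 -0.0876  0.0155]
[455.4 191.9] [447, 188, 16, 10, 81] [ 0.6243 -0.4204  0.0632]
[335.3 211.7] [326, 203, 19, 18, 264] [ 0.5639 -0.1093  0.0627]
[184.3 219.4] [173, 209, 23, 22, 397] [0.5421 0.2842 0.0154]
[331.1 249.1] [323, 241, 18, 17, 244] [ 0.4732 -0.1059  0.016 ]
```

```bash
python3 -m pendant '[{"translation":[8,3,10],"twist":[0.015,0.008,-0.014],"grip":-0.35},{"translation":[0,0,25],"twist":[0,0,0],"grip":-0.35},{"translation":[0,0,30],"twist":[0,0,0],"grip":-0.35},{"translation":[0,0,20],"twist":[0,0,0],"grip":-0.35},{"translation":[0,0,12],"twist":[0,0,0],"grip":-0.35},{"translation":[0,0,6],"twist":[0,0,0],"grip":-0.35},{"translation":[0,0,3],"twist":[0,0,0],"grip":-0.35},{"translation":[0,0,0],"twist":[0,0,0],"grip":-0.35},{"translation":[0,0,0],"twist":[0,0,0],"grip":-0.35},{"translation":[0,0,0],"twist":[0,0,0],"grip":-0.35}]'; python3 -c "from h import *;tool()"
```

```text
t: 10.4
tool_pos: [0.4796, -0.1496, 0.021]
orientation: [-2.183, -2.257, -0.002]
force: [-0.1, 0.2, 0.6]
opening: 0.0301
t 10.4 pos [ 0.4796 -0.1496  0.021 ] x [-0.033  0.999  0.002] y [ 0.999  0.033 -0.   ] z [-0.     0.002 -1.   ] F [-0.1  0.2  0.6] open 0.0301
```

```bash
python3 -m pendant '[{"translation":[0,-4,8],"twist":[0,0,0.012],"grip":-0.35},{"translation":[0,0,7],"twist":[0,0,0],"grip":-0.35},{"translation":[0,0,0],"twist":[0,0,0],"grip":-0.35},{"translation":[8,0,0],"twist":[0,0,0],"grip":-0.35},{"translation":[12,0,0],"twist":[0,0,0],"grip":-0.35},{"translation":[15,0,0],"twist":[0,0,0],"grip":-0.35},{"translation":[15,0,0],"twist":[0,0,0],"grip":-0.35},{"translation":[15,0,0],"twist":[0,0,0],"grip":-0.35},{"translation":[15,0,0],"twist":[0,0,0],"grip":-0.35},{"translation":[15,0,0],"twist":[0,0,0],"grip":-0.35}]'; python3 - <<'E'
from h import *
tool(); p,d,i=snap("wrist"); C=cloud(d,i)
for c,s,m in reds(C,p): print(c.round(1),s.tolist(),np.median(C[m],0).round(4))
E
```

```text
t: 11.4
tool_pos: [0.4741, -0.0489, 0.0068]
orientation: [2.202, 2.24, 0.005]
force: [-0.2, -0.1, 0.2]
opening: 0.0302
t 11.4 pos [ 0.4741 -0.0489  0.0068] x [-0.017  1.     0.001] y [1.    0.017 0.003] z [ 0.003  0.002 -1.   ] F [-0.2 -0.1  0.2] open 0.0302
[282.5 217.3] [238, 173, 90, 89, 6023] [ 0.4747 -0.0223  0.0159]
[501.5 394.7] [480, 373, 45, 38, 616] [ 0.5736 -0.0898  0.0607]
```

```bash
python3 -m pendant '[{"translation":[12,0,0],"twist":[0,0,0],"grip":-0.35},{"translation":[15,0,0],"twist":[0,0,0],"grip":-0.35},{"translation":[15,0,0],"twist":[0,0,0],"grip":-0.35},{"translation":[15,0,0],"twist":[0,0,0],"grip":-0.35},{"translation":[15,0,0],"twist":[0,0,0],"grip":-0.35},{"translation":[15,0,0],"twist":[0,0,0],"grip":-0.35},{"translation":[15,0,0],"twist":[0,0,0],"grip":-0.35},{"translation":[15,0,0],"twist":[0,0,0],"grip":-0.35},{"translation":[15,0,0],"twist":[0,0,0],"grip":-0.35},{"translation":[15,0,0],"twist":[0,0,0],"grip":-0.35}]'; python3 - <<'E'
from h import *
tool(); p,d,i=snap("wrist"); C=cloud(d,i)
for c,s,m in reds(C,p): print(c.round(1),s.tolist(),np.median(C[m],0).round(4))
E
```

```text
t: 12.45
tool_pos: [0.4691, 0.1113, 0.0085]
orientation: [2.196, 2.245, 0.008]
force: [0.9, 0.1, -0.3]
opening: 0.0304
t 12.45 pos [0.4691 0.1113 0.0085] x [-0.022  1.     0.003] y [1.    0.022 0.005] z [ 0.004  0.003 -1.   ] F [ 0.9  0.1 -0.3] open 0.0304
[282.5 216.4] [238, 172, 89, 88, 5908] [0.4695 0.1378 0.0159]
```

```bash
python3 -m pendant '[{"translation":[12,0,1],"twist":[0.004,0,0.01],"grip":-0.35},{"translation":[15,0,1],"twist":[0,0,0.01],"grip":-0.35},{"translation":[15,0,0],"twist":[0,0,0],"grip":-0.35},{"translation":[15,0,0],"twist":[0,0,0],"grip":-0.35},{"translation":[15,0,0],"twist":[0,0,0],"grip":-0.35},{"translation":[15,0,0],"twist":[0,0,0],"grip":-0.35},{"translation":[15,0,0],"twist":[0,0,0],"grip":-0.35},{"translation":[10,0,0],"twist":[0,0,0],"grip":-0.35},{"translation":[7,0,0],"twist":[0,0,0],"grip":-0.35},{"translation":[2,0,0],"twist":[0,0,0],"grip":-0.35}]'; python3 - <<'E'
from h import *
tool(); p,d,i=snap("wrist"); C=cloud(d,i)
for c,s,m in reds(C,p): print(c.round(1),s.tolist(),np.median(C[m],0).round(4))
E
```

```text
t: 13.5
tool_pos: [0.466, 0.242, 0.0079]
orientation: [-2.213, -2.227, -0.005]
force: [-0.4, -1.2, 0.4]
opening: 0.0304
t 13.5 pos [0.466  0.242  0.0079] x [-0.006  1.     0.004] y [1.    0.006 0.001] z [ 0.001  0.004 -1.   ] F [-0.4 -1.2  0.4] open 0.0304
[431.8 181.8] [373, 124, 120, 118, 10833] [0.5424 0.2875 0.0159]
[282.6 216.9] [238, 173, 89, 88, 5916] [0.4668 0.2685 0.0158]
```

B is inside at tray (-74, -19) mm. I'll nudge it about 12 mm deeper, back off, lift, and head for cap A.

```bash
python3 -m pendant '[{"translation":[7,0,0],"twist":[0,0,0],"grip":-0.35},{"translation":[5,0,0],"twist":[0,0,0],"grip":-0.35},{"translation":[0,0,0],"twist":[0,0,0],"grip":-0.35},{"translation":[-8,0,0],"twist":[0,0,0],"grip":-0.35},{"translation":[-20,0,0],"twist":[0,0,0],"grip":-0.35},{"translation":[-30,0,-20],"twist":[0,0,0],"grip":-0.35},{"translation":[-40,0,-35],"twist":[0,0,0],"grip":-0.35},{"translation":[-40,10,-35],"twist":[0,0,0],"grip":-0.35},{"translation":[-40,25,-15],"twist":[0,0,0],"grip":-0.35},{"translation":[-40,30,-5],"twist":[0,0,0],"grip":-0.35}]'
python3 -m pendant '[{"translation":[-40,30,0],"twist":[0,0,0],"grip":-0.35},{"translation":[-40,30,0],"twist":[0,0,0],"grip":-0.35},{"translation":[-40,30,0],"twist":[0,0,0],"grip":-0.35},{"translation":[-30,25,0],"twist":[0,0,0],"grip":-0.35},{"translation":[-20,15,0],"twist":[0,0,0],"grip":-0.35},{"translation":[0,0,0],"twist":[0,0,-0.06],"grip":-0.35},{"translation":[0,0,0],"twist":[0,0,-0.12],"grip":-0.35},{"translation":[0,0,0],"twist":[0,0,-0.12],"grip":-0.35},{"translation":[0,0,0],"twist":[0,0,-0.08],"grip":-0.35},{"translation":[0,0,0],"twist":[0,0,0],"grip":-0.35}]'
python3 - <<'E'
from h import *
tool(); p,d,i=snap("wrist"); C=cloud(d,i)
for c,s,m in reds(C,p): print(c.round(1),s.tolist(),np.median(C[m],0).round(4))
E
```

```text
t: 14.55
tool_pos: [0.5271, 0.0351, 0.1143]
orientation: [-2.205, -2.233, 0.003]
force: [1.4, 0.3, -0.2]
opening: 0.0302
t: 15.55
tool_pos: [0.6569, -0.1522, 0.1147]
orientation: [1.745, 2.612, -0.004]
force: [0.4, -0.3, -0.6]
opening: 0.0305
t 15.55 pos [ 0.6569 -0.1522  0.1147] x [-0.383  0.924 -0.002] y [ 0.924  0.383 -0.002] z [-0.001 -0.002 -1.   ] F [ 0.4 -0.3 -0.6] open 0.0305
[180.6 119.9] [144, 84, 75, 74, 4132] [ 0.5668 -0.1092  0.0628]
[312.  138.6] [283, 110, 58, 59, 2546] [ 0.657  -0.0887  0.0158]
```

```bash
python3 -m pendant '[{"translation":[8,12,0],"twist":[0,0,0],"grip":-0.35},{"translation":[8,12,5],"twist":[0,0,0],"grip":-0.35},{"translation":[0,0,15],"twist":[0,0,0],"grip":-0.35},{"translation":[0,0,25],"twist":[0,0,0],"grip":-0.35},{"translation":[0,0,25],"twist":[0,0,0],"grip":-0.35},{"translation":[0,0,15],"twist":[0,0,0],"grip":-0.35},{"translation":[0,0,8],"twist":[0,0,0],"grip":-0.35},{"translation":[0,0,4],"twist":[0,0,0],"grip":-0.35},{"translation":[0,0,0],"twist":[0,0,0],"grip":-0.35},{"translation":[0,0,0],"twist":[0,0,0],"grip":-0.35}]'; python3 -c "from h import *;tool()"
```

```text
t: 16.6
tool_pos: [0.6746, -0.1236, 0.0102]
orientation: [-1.755, -2.605, 0.004]
force: [0.8, -0.8, -0.1]
opening: 0.0303
t 16.6 pos [ 0.6746 -0.1236  0.0102] x [-0.376  0.927 -0.001] y [ 0.927  0.376 -0.002] z [-0.002 -0.002 -1.   ] F [ 0.8 -0.8 -0.1] open 0.0303
```

```bash
python3 -m pendant '[{"translation":[0,-3.5,3.5],"twist":[0,0,0],"grip":-0.35},{"translation":[0,0,0],"twist":[0,0,0],"grip":-0.35},{"translation":[8,0,0],"twist":[0,0,0],"grip":-0.35},{"translation":[12,0,0],"twist":[0,0,0],"grip":-0.35},{"translation":[15,0,0],"twist":[0,0,0],"grip":-0.35},{"translation":[15,0,0],"twist":[0,0,0],"grip":-0.35},{"translation":[15,0,0],"twist":[0,0,0],"grip":-0.35},{"translation":[15,0,0],"twist":[0,0,0],"grip":-0.35},{"translation":[15,0,0],"twist":[0,0,0],"grip":-0.35},{"translation":[15,0,0],"twist":[0,0,0],"grip":-0.35}]'; python3 - <<'E'
from h import *
tool(); p,d,i=snap("wrist"); C=cloud(d,i)
for c,s,m in reds(C,p): print(c.round(1),s.tolist(),np.median(C[m],0).round(4))
E
```

```text
t: 17.6
tool_pos: [0.6288, -0.0153, 0.0103]
orientation: [1.753, 2.6, -0.0]
force: [-0.2, -0.3, 1.3]
opening: 0.0302
t 17.6 pos [ 0.6288 -0.0153  0.0103] x [-0.375  0.927 -0.005] y [0.927 0.375 0.003] z [ 0.005 -0.003 -1.   ] F [-0.2 -0.3  1.3] open 0.0302
[282.6 215.7] [239, 172, 88, 87, 5769] [0.6195 0.0092 0.0158]
[ 68.9 398.9] [40, 381, 53, 29, 916] [ 0.5573 -0.0931  0.0628]
```

```bash
python3 -m pendant '[{"translation":[12,0,1],"twist":[0,-0.004,0],"grip":-0.35},{"translation":[15,0,1],"twist":[0,0,0],"grip":-0.35},{"translation":[15,0,1],"twist":[0,0,0.03],"grip":-0.35},{"translation":[15,0,0],"twist":[0,0,0.06],"grip":-0.35},{"translation":[15,0,0],"twist":[0,0,0.06],"grip":-0.35},{"translation":[15,0,0],"twist":[0,0,0.06],"grip":-0.35},{"translation":[15,0,0],"twist":[0,0,0.06],"grip":-0.35},{"translation":[15,0,0],"twist":[0,0,0.06],"grip":-0.35},{"translation":[10,0,0],"twist":[0,0,0.05],"grip":-0.35},{"translation":[5,0,0],"twist":[0,0,0.03],"grip":-0.35}]'; python3 - <<'E'
from h import *
tool(); p,d,i=snap("wrist"); C=cloud(d,i); cv2.imwrite("pics/w3.png",p[...,::-1])
for c,s,m in reds(C,p):
    P=np.median(C[m],0); e=P[:2]-[.5436,.2717]; print(c.round(1),s.tolist(),P.round(4),"tray",(e@np.array([[.978,.2085],[-.2085,.978]])).round(4))
E
```

```text
t: 18.65
tool_pos: [0.5898, 0.1238, 0.0049]
orientation: [2.261, 2.169, -0.002]
force: [0.9, -0.7, 0.6]
opening: 0.0301
t 18.65 pos [0.5898 0.1238 0.0049] x [ 0.042  0.999 -0.007] y [ 0.999 -0.042  0.005] z [ 0.005 -0.007 -1.   ] F [ 0.9 -0.7  0.6] open 0.0301
[282.5 218.6] [237, 174, 92, 90, 6174] [0.592  0.1505 0.0159] tray [ 0.0726 -0.1084]
```

View pics/w3.png

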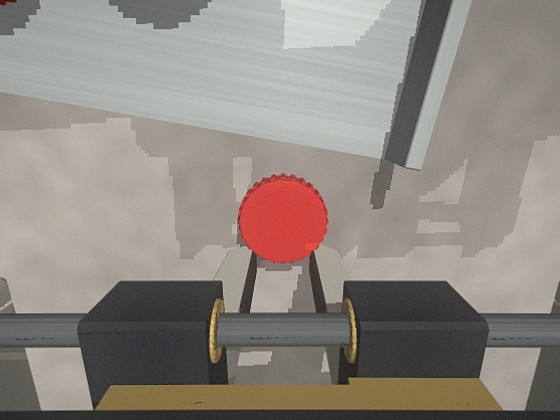

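Cradled cap at (282,218), with the right wall end at (400,160) clear of the finger path; tray coordinates are (73, -108) mm. On into the tray.

```bash
python3 -m pendant '[{"translation":[8,0,0],"twist":[0,0,0.04],"grip":-0.35},{"translation":[12,0,0],"twist":[0,0,0.05],"grip":-0.35},{"translation":[14,0,0],"twist":[0,0,0.05],"grip":-0.35},{"translation":[15,0,0],"twist":[0,0,0],"grip":-0.35},{"translation":[15,0,0],"twist":[0,0,0],"grip":-0.35},{"translation":[15,0,0],"twist":[0,0,0],"grip":-0.35},{"translation":[10,0,0],"twist":[0,0,0],"grip":-0.35},{"translation":[7,0,0],"twist":[0,0,0],"grip":-0.35},{"translation":[3,0,0],"twist":[0,0,0],"grip":-0.35},{"translation":[0,0,0],"twist":[0,0,0],"grip":-0.35}]'; python3 - <<'E'
from h import *
tool(); p,d,i=snap("wrist"); C=cloud(d,i)
for c,s,m in reds(C,p):
    P=np.median(C[m],0); e=P[:2]-[.5436,.2717]; print(c.round(1),s.tolist(),P.round(4),"tray",(e@np.array([[.978,.2085],[-.2085,.978]])).round(4))
E
```

```text
t: 19.7
tool_pos: [0.6042, 0.2293, 0.0032]
orientation: [2.405, 2.008, -0.003]
force: [-0.3, 1.2, 0.2]
opening: 0.03
t 19.7 pos [0.6042 0.2293 0.0032] x [ 0.179  0.984 -0.007] y [ 0.984 -0.179  0.005] z [ 0.004 -0.008 -1.   ] F [-0.3  1.2  0.2] open 0.03
[141.6 181.4] [78, 122, 130, 122, 11986] [0.546  0.2877 0.0159] tray [-0.001   0.0161]
[282.5 219.4] [237, 174, 92, 91, 6273] [0.6102 0.2558 0.0159] tray [ 0.0685 -0.0017]
[  6.1 177.4] [0, 176, 17, 5, 45] [0.4757 0.3006 0.0062] tray [-0.0724  0.0141]
[ 24.5 221.7] [0, 178, 62, 89, 4075] [0.481  0.2777 0.0155] tray [-0.0625 -0.0072]
```

All three are inside. Next I back off, lift, and check from above.

```bash
python3 -m pendant '[{"translation":[-6,0,0],"twist":[0,0,0],"grip":-0.35},{"translation":[-15,0,0],"twist":[0,0,0],"grip":-0.35},{"translation":[-25,0,-10],"twist":[0,0,0],"grip":-0.35},{"translation":[-30,0,-25],"twist":[0,0,0],"grip":-0.35},{"translation":[-40,0,-35],"twist":[0,0,0],"grip":-0.35},{"translation":[-40,0,-40],"twist":[0,0,0],"grip":-0.35},{"translation":[-40,0,-40],"twist":[0,0,0],"grip":-0.35},{"translation":[-30,0,-40],"twist":[0,0,0],"grip":-0.35},{"translation":[-10,0,-20],"twist":[0,0,0],"grip":-0.35},{"translation":[0,0,0],"twist":[0,0,0],"grip":-0.35}]'; python3 - <<'E'
from h import *
tool(); p,d,i=snap("top"); C=cloud(d,i)
for c,s,m in reds(C,p):
    P=np.median(C[m],0); e=P[:2]-[.5436,.2717]; print(c.round(1),P.round(4),"tray",(e@np.array([[.978,.2085],[-.2085,.978]])).round(4))
q=np.load("top0.npz")["p"]
a=np.vstack([q[140:290,100:480],p[140:290,100:480]]); cv2.imwrite("pics/end.png",cv2.resize(a[...,::-1],None,fx=1.9,fy=1.9,interpolation=cv2.INTER_CUBIC))
E
```

```text
t: 20.75
tool_pos: [0.5565, -0.0069, 0.2041]
orientation: [2.412, 1.999, -0.016]
force: [0.2, -0.3, -0.2]
opening: 0.0304
t 20.75 pos [ 0.5565 -0.0069  0.2041] x [ 0.186  0.983 -0.014] y [ 0.983 -0.186  0.001] z [-0.002 -0.014 -1.   ] F [ 0.2 -0.3 -0.2] open 0.0304
[198.  195.6] [0.6072 0.2523 0.0153] tray [ 0.0663 -0.0057]
[453.  196.7] [ 0.6112 -0.4132  0.0628] tray [ 0.2089 -0.6558]
[335.1 211.8] [ 0.5635 -0.1092  0.0628] tray [ 0.0989 -0.3684]
[184.2 219.3] [0.542  0.2847 0.0152] tray [-0.0043  0.0124]
[185.  248.1] [0.4657 0.2774 0.0153] tray [-0.0774 -0.0107]
```

View pics/end.png

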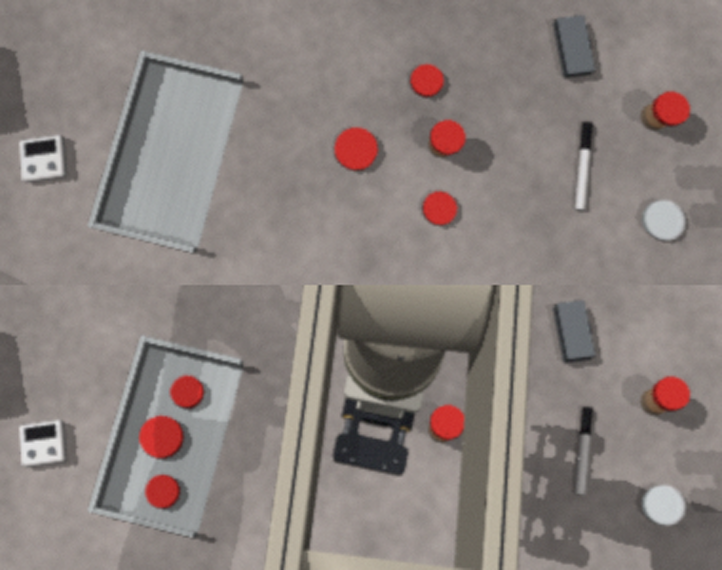

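Before and after side by side: all three caps lie flat well inside the tray (lower half, at (187,392), (161,437) and (162,491)). The cups, dish, box, timer and marker look unmoved, and the arm is clear, so I'm handing in.

```bash
python3 -c "from plant import robot;robot.close_job()"
```

```text
the job is handed in; nothing more can be done
```

All three loose caps are in the tray, and I handed the job in at about 20.8 s of the 61 s allowed. I pushed them one at a time with both fingertips cradling the rim: large, then small B, then small A along an arc. None was picked up.

**Final positions:** the last top-camera check puts the caps well inside the ±120 by ±70 mm tray. All tops are at 15 mm, so they lie flat:

| Cap | Tray x (mm) | Tray y (mm) |
|---|---|---|
| cap_large | -4 | 12 |
| cap_small_b | -77 | -11 |
| cap_small_a | 66 | -6 |

**Other objects:** both cups measure within 1 mm of where they started. The dish, box, timer and marker look unmoved in the before/after pictures, but I did not measure them. Every force reading I took was under about 3 N.

**Disagreements:** the scene camera read 7–12 mm farther in x than the top camera for the caps. The wrist camera agreed with the top camera within about 2–3 mm, so I used those two and left the scene camera out of the cap measurements.

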